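Clear a nut-cracking board of shells with its scraper

TASK

The walnuts have been cracked on the board, but one was missed: put that whole walnut into the bowl, draw the drawer out from under the board, and use the scraper, its edge resting lightly on the wood, to scrape all six pieces of shell over the open end into the drawer, without leaning hard on the board or pushing shells with the fingers. Then stand the scraper back in its dock and push the drawer fully home over the shells. Leave the tin and the two jars behind the board where they are.

Things in the scene. Friction and masses are not known exactly. Their poses are not given: they have to be found in the camera images.
- catch_board: wooden nut-cracking board over a catch drawer, fixed. Origin on the worktop, z up; it spans x -110 to 110, y -140 to 160 mm. Inside lies the plate. Side rims (|x| over 98 mm) and the dock rails at the +y end (y 115 to 160 mm) stand 10 mm above the plate; the -y end is open: pieces pushed over it fall into the drawn-out drawer
- plate: beech plate that carries nut and shells, 194 (x) by 254 (y) mm; origin at the centre of its top (66 mm above the worktop, at y = -13 mm of the board), axes as the board's. It lies on silicone pads: it stays put under 1.5 N, then gives 1 mm for each 5 N, and after 4 mm (about 21 N) bottoms out hard
- dock (a point): middle of the scraper's dock at the board's +y end, on top of its two rails (76 mm above the worktop, y = 137.5 mm of the board); axes as the board's. Between the rails, along x, runs a slot 11 mm wide, 196 mm long, 67 mm deep; the blade hangs in it and the handle rests on the rails
- drawer (a joint): how far the drawer is drawn out along the board's -y, m: 0 fully home, 0.105 fully out. It slides with about 3 N of friction and stays where it is left
- drawer_handle (a point): middle of the drawer's bar handle: steel rod 10 mm thick, 70 mm long, along the board's x, 42 mm above the worktop; moves with the drawer, axes as the board's. The drawer's wooden front (top 49 mm above the worktop) lies 36 mm behind it (+y); the gap between is 31 mm wide and 60 mm long, closed at its ends by 10 mm rods
- drawer_floor (a point): centre of the drawer's inner floor, 15 mm above the worktop; moves with the drawer, axes as the board's. Inside, the drawer spans x -89 to 89 and y -110 to 118 mm and is 30 mm deep. Fully out, 93 mm of it lie open beyond the plate's -y edge
- scraper: scraper in the dock, 0.25 kg: dark wooden handle 120 (x) by 28 (y) by 40 (z) mm; origin at the centre of its underside, z up. Below hangs a steel blade 120 mm wide (x), 2.5 mm thick, edge along x. The blade is reground and clamped anew now and then: its edge lies 36 to 48 mm below the origin, different each time, not measured; it does not shift in use
- walnut: the one whole, uncracked walnut among the shells: 34 mm across, 34 mm high, standing on a small flat; origin at the centre of its underside as it lies at the start. About 13 g
- bowl: white china bowl with small flowers, loose, 200 mm across the rim, 90 mm high, floor 8 mm thick and about 120 mm across; origin at the centre of its underside
- tin: loose low food tin with a blue-green label, 76 mm across, 58 mm high, behind the board; origin at its underside
- spice: loose glass spice jar with a red lid, 45 mm across, 109 mm high, behind the board; origin at its underside
- nut_butter: loose jar with a dark lid, 64 mm across, 99 mm high, behind the board; origin at its underside
- shell_1: half of a walnut shell, 34 mm across and 14 mm high, lying open side down; origin at the centre of its underside as it lies at the start. About 10 g
- shell_2: half of a walnut shell, 34 mm across and 14 mm high, lying open side down; origin at the centre of its underside as it lies at the start. About 10 g
- shell_3: half of a walnut shell, 34 mm across and 14 mm high, lying open side up; origin at the centre of its underside as it lies at the start. About 10 g
- shell_4: flat, slightly curved fragment of walnut shell, about 22 x 19 mm and only 5 mm high; origin at the centre of its underside as it lies at the start. About 10 g
- shell_5: flat, slightly curved fragment of walnut shell, about 22 x 19 mm and only 5 mm high; origin at the centre of its underside as it lies at the start. About 10 g
- shell_6: flat, slightly curved fragment of walnut shell, about 22 x 19 mm and only 5 mm high; origin at the centre of its underside as it lies at the start. About 10 g
Mind the look-alikes: they are no part of the job. Leave any orange look-alike of the shell_2 alone.

How it is judged:
On the way, in this order (a step that is already met when the one before it is completed fails the run):
1. the scraper's edge is pressed on the plate with more than 2 N (contact force between scraper and plate above 2 N), for 0.3 s.
2. all six pieces of shell lie in the drawer (x of shell_1 in the frame of drawer_floor between -0.093 and 0.093 m and y of shell_1 in the frame of drawer_floor between -0.123 and 0.123 m and z of shell_1 in the frame of drawer_floor between -0.004 and 0.036 m and x of shell_2 in the frame of drawer_floor between -0.093 and 0.093 m and y of shell_2 in the frame of drawer_floor between -0.123 and 0.123 m and z of shell_2 in the frame of drawer_floor between -0.004 and 0.036 m and x of shell_3 in the frame of drawer_floor between -0.093 and 0.093 m and y of shell_3 in the frame of drawer_floor between -0.123 and 0.123 m and z of shell_3 in the frame of drawer_floor between -0.004 and 0.036 m and x of shell_4 in the frame of drawer_floor between -0.093 and 0.093 m and y of shell_4 in the frame of drawer_floor between -0.123 and 0.123 m and z of shell_4 in the frame of drawer_floor between -0.004 and 0.036 m and x of shell_5 in the frame of drawer_floor between -0.093 and 0.093 m and y of shell_5 in the frame of drawer_floor between -0.123 and 0.123 m and z of shell_5 in the frame of drawer_floor between -0.004 and 0.036 m and x of shell_6 in the frame of drawer_floor between -0.093 and 0.093 m and y of shell_6 in the frame of drawer_floor between -0.123 and 0.123 m and z of shell_6 in the frame of drawer_floor between -0.004 and 0.036 m), for 0.2 s.
At the end, for the whole second after the job is handed in: Drawer home within 5 mm, all six shell pieces inside it below its rim; the walnut at rest in the upright bowl; the scraper at rest in its dock: upright within 0.1 rad, blade in the slot, handle down on the rails within 5 mm, at most 35 mm off the middle (all of step 2 and value of joint drawer below 0.005 m and horizontal distance between walnut and bowl below 0.09 m and z of walnut in the frame of bowl between 0 and 0.075 m and angle between bowl's own z axis and vertical below 0.15 rad and x of scraper in the frame of dock between -0.035 and 0.035 m and y of scraper in the frame of dock between -0.008 and 0.008 m and z of scraper in the frame of dock between -0.003 and 0.005 m and angle between scraper's own z axis and vertical below 0.1 rad and linear speed of scraper below 0.02 m/s and linear speed of walnut below 0.05 m/s); the robot touches nothing.
It fails at once if the scraper presses on the plate with more than 25 N (contact force between scraper and plate above 25 N).
It fails at once if the fingers push a piece of shell (more than 3 N) (contact force between the fingers and shell_1 above 3 N or contact force between the fingers and shell_2 above 3 N or contact force between the fingers and shell_3 above 3 N or contact force between the fingers and shell_4 above 3 N or contact force between the fingers and shell_5 above 3 N or contact force between the fingers and shell_6 above 3 N).
It fails at once if the tin, the spice jar or the dark-lidded jar is moved by more than 30 mm (distance of any of tin, spice, nut_butter from where it was at the start of the episode above 0.03 m).
It also fails if it takes over 72 s, if anything falls off the work surface, if the arm or the gripper's body presses on something with over 40 N, if the wrist force passes 120 N, or if a joint passes its speed limit or range.

ROBOT

A 6-joint arm with a two-finger parallel gripper is mounted at the origin on a cart in front of the work surface, level with it; the furniture and walls round the work are solid. World frame = base frame: x ahead of the robot, y to its left, z up, the work surface at z = 0. Lengths are in m, angles in rad, forces in N, time in s.
With the tool pointing down it reaches from about 0.375 to 0.925 m from the base axis. Payload 5.7 kg.
Tool frame: the origin (TCP) lies at the centre of the arm's flange, where the gripper is bolted on; the fingertips stand 173 mm ahead of it and the grasp point (between the pads) lies 155 mm ahead of it; z points along the fingers, y is the line along which they close (so a half turn about z gives the same grasp; the last joint's range is limited). The gripper opens to 85 mm and grips with 20 to 120 N. Pads are 22 mm wide; open, the fingers measure 114 mm over their backs; the gripper's body (76 mm by 85 mm) begins 54 mm behind the grasp point. The pads swing forward as they close: fully open they stand 13 mm farther back than shut.
Start: joints at [1.037, 0.359, 1.51, -0, 1.272, -0.115], TCP at [0.244, 0.548, 0.405] pointing down, gripper open.
Joint ranges: [-2.97, 2.97], [-1.01, 2.36], [0.21, 2.38], [-0.96, 4.11], [0.2, 2.71], [-2.98, 2.98]. Speed limits (rad/s): [2.39, 2.39, 3.14, 3.14, 3.14, 3.14].

INTERFACE

Orientations are given as a 3x3 rotation matrix whose columns are the frame's x, y, z axes.
In Python, from rig import * gives the robot as it stands.
- The arm moves only by the shell command python3 -m pendant 'ROWS' [FORCE]. ROWS is JSON, a list of rows, each an object with "dp": the shift along the tool's x, y, z as a fraction of full scale, a list of three; "rot": the turn, a rotation vector about the tool's x, y, z as a fraction of full scale, a list of three; "claw": the finger opening in mm, from 0 to 85.4. In form: [{"dp": [tx, ty, tz], "rot": [rx, ry, rz], "claw": claw}, ...]. A call has exactly 8 rows; each row is the pose to reach, as a shift and turn from the pose commanded when the call began, along the tool's axes at that moment; what a row does not reach only later rows make up. Full scale, the value 1, is 400 mm for a shift and pi/4 rad for a turn. A row lasts 1/10 s, in which the tool goes at most 50 mm and 8.59 degrees, less where a joint would pass 70% of its speed; a pose out of reach is approached as far as the arm can. A call with a number of a shift or a turn outside -1 to 1 is refused whole. A call with a gripper value outside its range is refused whole. The fingers move at their own pace and stop on an object; FORCE is the grip in N (left out, the last holds). Time passes only in rows, so rows that repeat a pose let the fingers close, or fill a call up. It gives the time, the measured TCP pose, the force, the opening and the grip force at its end, in the units of the state.
- get_state(): the state, without advancing time (a new reading comes with each control period).
- read_camera(name): name is "scene" or "top" or "wrist"; returns the picture (400x640x3 uint8, red, green, blue); there is no depth.
- camera_info(name): a dict with "fovy" (degrees; the focal length in pixels is half the picture's height over the tangent of half this angle, whatever the lens; pixels are square), "cx", "cy" (the principal point, pixels), "R" (3x3) and "t" (3): a world point X has camera coordinates R X + t. Camera axes: x right, y down, z forward; pixel columns grow to the right and rows downward; lengths in m; the calibration is good to about 2 mm. A picture is of the moment at which its call begins: read the wrist's pose just before it. camera_info takes no time and is no camera call; for the wrist camera it gives the pose at the moment of the call.
- close_job(): hands the job in; it is judged then, once.
The state is a dict: "time_s": time; "joints": joint angles; "joint_velocities": joint speeds; "joint_efforts": joint torques, N m; "tcp_pos": TCP position; "ee_rot": TCP orientation; "wrist_force": force on the tool from outside, world axes, zero at the start; "torque": the same for the moment, N m; "width": finger opening in m; "finger_force": force on a finger pad.
Only numpy, scipy, OpenCV 4.12 (cv2) and the standard library are available. Lean on these libraries where they do the work, as an engineer would, in place of code of your own. Each camera call takes 0.05 s, during which the arm holds its last target. There are 200 camera calls.

## Working session

There is one attempt and no reset: what is moved stays moved. The work goes in short steps, Python scripts to look and compute and a shell command to move; the robot and the scene stay as the last step left them, time stands still between calls to the robot, and variables do not carry over. Pictures are saved under pics/ and viewed, at most 10 in all, crops included, and the job is handed in when it is done.

```bash
mkdir -p pics; ls
python3 - <<'E'
from rig import *
import cv2
s=get_state();print(s)
for n in("scene","top"):
    print(n,camera_info(n)); cv2.imwrite(f"pics/{n}0.png",read_camera(n)[:,:,::-1])
print(camera_info("wrist"))
E
```

```text
pics
{'time_s': 0.0, 'joints': array([ 1.03690285e+00,  3.59562917e-01,  1.51149897e+00,  8.91987001e-06,
        1.27249803e+00, -1.15058697e-01]), 'joint_velocities': array([-1.17472359e-03, -1.81574794e-04,  9.53136576e-04,  6.72322236e-04,
       -5.62873623e-05,  2.00611489e-04]), 'joint_efforts': array([-3.82465478e-04, -5.27637792e+01, -2.78610939e+01, -2.77622412e-04,
        1.35663801e-02,  2.43979616e-05]), 'tcp_pos': array([0.24380516, 0.54781523, 0.40379347]), 'ee_rot': array([[-9.13562263e-01,  4.06697644e-01, -1.00845577e-03],
       [ 4.06698827e-01,  9.13560732e-01, -1.68914166e-03],
       [ 2.34315661e-04, -1.95327386e-03, -9.99998065e-01]]), 'wrist_force': array([-0.04127601,  0.15913806, -0.51310927]), 'torque': array([-0.00683427,  0.01254113, -0.00524678]), 'finger_force': 0.0, 'width': 0.08541119409071485}
scene {'fovy': 43.667364322990736, 'cx': 315.3412338508569, 'cy': 204.49612077261958, 'R': array([[ 0.48947765, -0.87187799,  0.01550456],
       [-0.68877906, -0.39746665, -0.60630328],
       [ 0.53478504,  0.28609269, -0.79508235]]), 't': array([-0.30931492,  0.40932088,  0.94656675])}
top {'fovy': 49.61085036771939, 'cx': 324.3461110809923, 'cy': 193.48884440815996, 'R': array([[ 0.0021221 , -0.99955985,  0.02959058],
       [-0.99329854, -0.00552639, -0.11544469],
       [ 0.1155574 , -0.02914729, -0.99287306]]), 't': array([-0.04249338,  0.57966801,  1.26041671])}
{'fovy': 58.001840801120814, 'cx': 322.5876575966153, 'cy': 201.0658455395913, 'R': array([[ 0.40770798,  0.91311044, -0.00187999],
       [ 0.86968803, -0.38769066,  0.30551378],
       [ 0.27823897, -0.12619541, -0.9521858 ]]), 't': array([-0.59775521, -0.0399006 ,  0.38046876])}
```

View pics/scene0.png

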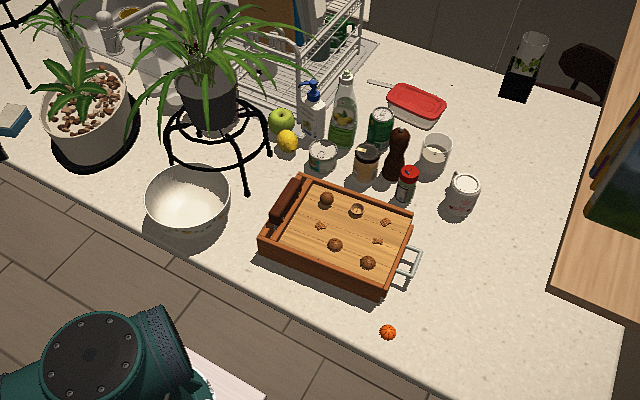

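View pics/top0.png

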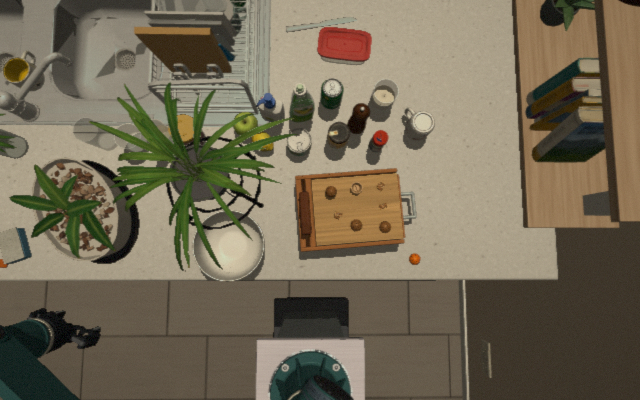

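```bash
cat > h.py <<'E'
import numpy as np, cv2
from rig import *
def ray(ci,u,v,z):
    f=200/np.tan(np.radians(ci["fovy"])/2)
    R=np.array(ci["R"]);c=-R.T@np.array(ci["t"])
    d=R.T@np.array([(u-ci["cx"])/f,(v-ci["cy"])/f,1])
    return c+d*(z-c[2])/d[2]
def proj(ci,X):
    f=200/np.tan(np.radians(ci["fovy"])/2)
    p=np.array(ci["R"])@np.array(X)+np.array(ci["t"])
    return np.array([ci["cx"]+f*p[0]/p[2],ci["cy"]+f*p[1]/p[2]])
E
python3 - <<'E'
from h import *
w=camera_info("wrist");R=w["R"];c=-R.T@w["t"];s=get_state();print("wristcam in tool",s["ee_rot"].T@(c-s["tcp_pos"]));print(s["ee_rot"].T@R.T)
t=cv2.imread("pics/top0.png");s=cv2.imread("pics/scene0.png")
a=cv2.resize(t[160:260,285:425],(560,400),interpolation=cv2.INTER_CUBIC)
cv2.imwrite("pics/c1.png",cv2.resize(t[155:265,290:425],(800,600),interpolation=cv2.INTER_CUBIC))
ci=camera_info("top")
# rough
for n,u,v,z in[("bowl",229,246,.09),("board c",350,210,.076),("handle",408,206,.042),("scraper",305,207,.116)]:print(n,ray(ci,u,v,z))
E
```

```text
wristcam in tool [ 0.07751818 -0.00106906  0.03060104]
[[-1.15128699e-03 -9.52117291e-01 -3.05730826e-01]
 [ 9.99999317e-01 -1.03472433e-03 -5.43312191e-04]
 [ 2.00949808e-04 -3.05731243e-01  9.52117832e-01]]
bowl [0.42361647 0.22851297 0.09      ]
board c [ 0.52739018 -0.11323232  0.076     ]
handle [ 0.54276404 -0.28957966  0.042     ]
scraper [0.5320907  0.01600365 0.116     ]
```

View pics/c1.png

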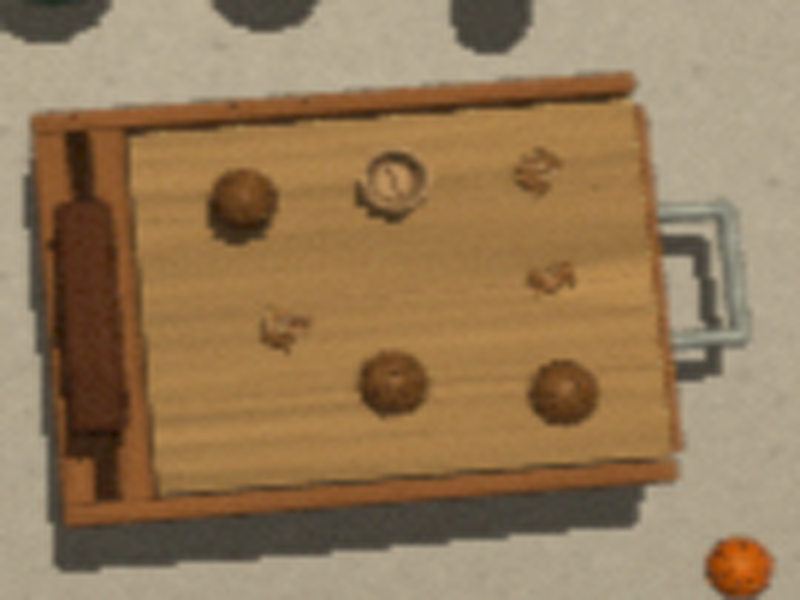

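Run:
```python
from h import *
ci=camera_info("top")
P=lambda u,v,z:ray(ci,290+u/5.926,155+v/5.4545,z)
C={n:P(u,v,.076) for n,u,v in[("TL",32,116),("BL",65,524),("TR",633,73),("BR",678,480)]}
for k,v in C.items():print(k,v)
dx=C["TL"]-C["BL"];print(np.linalg.norm(dx),np.degrees(np.arctan2(-dx[1],dx[0])) )
for a,b in(("TL","TR"),("BL","BR")):
    d=C[a]-C[b];print(np.linalg.norm(d),np.degrees(np.arctan2(-d[0],d[1])))
for n,u,v,z in[("orange",740,568,.017),("w?",243,200,.083),("s1",393,383,.073),("s2",565,392,.073),("open",393,183,.08),("f",538,170,.07),("f",551,277,.07),("f",283,328,.07)]:print(n,P(u,v,z))
```

```text
TL [0.62481261 0.04510689 0.076     ]
BL [0.40962753 0.02716621 0.076     ]
TR [ 0.65017001 -0.25123391  0.076     ]
BR [ 0.43308144 -0.26939984  0.076     ]
0.21593167136749425 -4.765914267183166
0.2974237198163103 4.8907938897803325
0.29749202690644116 4.521822678776548
orange [ 0.38523492 -0.31267742  0.017     ]
w? [ 0.57953918 -0.05801895  0.083     ]
s1 [ 0.48372866 -0.131547    0.073     ]
s2 [ 0.47925654 -0.21555069  0.073     ]
open [ 0.58940818 -0.13150426  0.08      ]
f [ 0.59814559 -0.20436316  0.07      ]
f [ 0.54058483 -0.21002682  0.07      ]
f [ 0.51280857 -0.07817936  0.07      ]
```

```bash
python3 -m pendant '[{"dp":[-0.437,-0.49,0],"rot":[0,0,-0.638],"claw":85},{"dp":[-0.437,-0.49,0],"rot":[0,0,-0.638],"claw":85},{"dp":[-0.437,-0.49,0],"rot":[0,0,-0.638],"claw":85},{"dp":[-0.437,-0.49,0],"rot":[0,0,-0.638],"claw":85},{"dp":[-0.437,-0.49,0],"rot":[0,0,-0.638],"claw":85},{"dp":[-0.437,-0.49,0],"rot":[0,0,-0.638],"claw":85},{"dp":[-0.437,-0.49,0],"rot":[0,0,-0.638],"claw":85},{"dp":[-0.437,-0.49,0],"rot":[0,0,-0.638],"claw":85}]'
```

```text
time_s: 0.9
tcp_pos: [0.3241, 0.298, 0.4047]
ee_rot: [[-0.997, -0.081, -0.0], [-0.081, 0.997, 0.0], [0.0, 0.0, -1.0]]
wrist_force: [0.5, 0.4, -0.2]
width: 0.085
finger_force: 0.0
```

```bash
python3 -m pendant '[{"dp":[-0.38,-1,0],"rot":[0,0,0],"claw":85},{"dp":[-0.38,-1,0],"rot":[0,0,0],"claw":85},{"dp":[-0.38,-1,0],"rot":[0,0,0],"claw":85},{"dp":[-0.38,-1,0],"rot":[0,0,0],"claw":85},{"dp":[-0.38,-1,0],"rot":[0,0,0],"claw":85},{"dp":[-0.38,-1,0],"rot":[0,0,0],"claw":85},{"dp":[-0.38,-1,0],"rot":[0,0,0],"claw":85},{"dp":[-0.38,-1,0],"rot":[0,0,0],"claw":85}]'
python3 - <<'E'
from h import *
import time
ci0=camera_info("wrist");im=read_camera("wrist");ci=camera_info("wrist")
import pickle;pickle.dump(ci0,open("w1.pkl","wb"))
print(np.abs(ci0["t"]-ci["t"]).max())
cv2.imwrite("pics/w1.png",im[:,:,::-1])
E
```

```text
time_s: 1.7
tcp_pos: [0.4978, -0.0637, 0.4046]
ee_rot: [[-0.996, -0.084, 0.0], [-0.084, 0.996, 0.001], [-0.001, 0.0, -1.0]]
wrist_force: [1.1, 0.6, 0.2]
width: 0.0849
finger_force: 0.0
0.008027123434262984
```

View pics/w1.png

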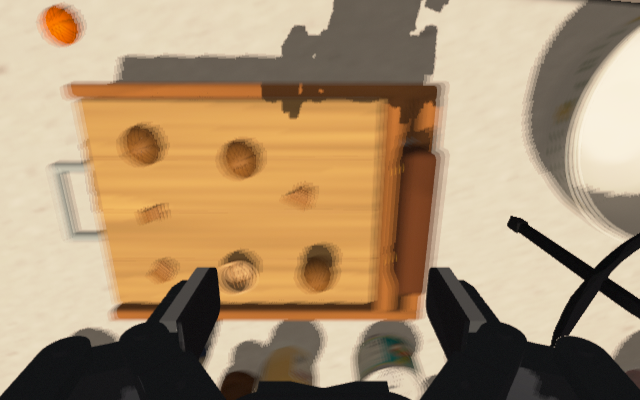

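```bash
python3 -m pendant '[{"dp":[0.1,-0.1,0],"rot":[0,0,0],"claw":85},{"dp":[0.1,-0.1,0],"rot":[0,0,0],"claw":85},{"dp":[0.1,-0.1,0],"rot":[0,0,0],"claw":85},{"dp":[0.1,-0.1,0],"rot":[0,0,0],"claw":85},{"dp":[0.1,-0.1,0],"rot":[0,0,0],"claw":85},{"dp":[0.1,-0.1,0],"rot":[0,0,0],"claw":85},{"dp":[0.1,-0.1,0],"rot":[0,0,0],"claw":85},{"dp":[0.1,-0.1,0],"rot":[0,0,0],"claw":85}]'
python3 - <<'E'
from h import *
ci0=camera_info("wrist");im=read_camera("wrist")
import pickle;pickle.dump(ci0,open("w1.pkl","wb"))
cv2.imwrite("pics/w2.png",im[:,:,::-1])
E
```

```text
time_s: 2.55
tcp_pos: [0.46, -0.1057, 0.4047]
ee_rot: [[-0.997, -0.083, 0.0], [-0.083, 0.997, -0.0], [-0.0, -0.0, -1.0]]
wrist_force: [0.6, 0.3, -0.4]
width: 0.0848
finger_force: 0.0
```

View pics/w2.png

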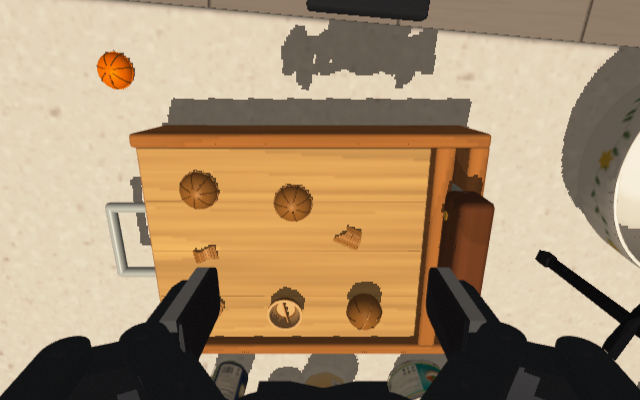

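Run:
```python
from h import *
import pickle
ci=pickle.load(open("w1.pkl","rb"))
yaw=np.radians(4.72);Rb=np.array([[np.cos(yaw),-np.sin(yaw)],[np.sin(yaw),np.cos(yaw)]]);O=np.array([.5302,-.1221])
for n,u,v,z in[("BR",131,136,.076),("BL",490,136,.076),("nut",364,311,.083),("s",199,190,.073),("s",293,203,.073),("open",285,313,.08),("f",206,254,.07),("f",349,238,.07),("f",220,306,.07),("rodA",112,208,.042),("rodB",120,274,.042),("plateR",139,149,.066),("orange",116,70,.017),("hand TL",447,194,.116),("hand TR",494,205,.116)]:
    p=ray(ci,u,v,z);print(n,p.round(4),(Rb.T@(p[:2]-O)).round(4))
im=cv2.cvtColor(cv2.imread("pics/w2.png"),cv2.COLOR_BGR2HSV)
top=cv2.imread("pics/top0.png");ct=camera_info("top")
h=cv2.cvtColor(top,cv2.COLOR_BGR2HSV)
m=((h[...,2]>150)&(h[...,1]<45)).astype(np.uint8)[200:285,185:275]
n,l,st,c=cv2.connectedComponentsWithStats(m);i=1+st[1:,4].argmax();x,y,w,hh=st[i,:4];print(st[i])
u,v=185+x+w/2,200+y+hh/2;print("bowl",u,v,ray(ct,u,v,.09), ray(ct,u-w/2,v,.09),ray(ct,u+w/2,v,.09))
```

```text
BR [ 0.4346 -0.267   0.076 ] [-0.1072 -0.1366]
BL [0.4105 0.0265 0.076 ] [-0.1071  0.1579]
nut [ 0.5802 -0.0583  0.083 ] [0.0551 0.0595]
s [ 0.4773 -0.2135  0.073 ] [-0.0602 -0.0867]
s [ 0.4825 -0.1314  0.073 ] [-0.0483 -0.0054]
open [ 0.5907 -0.1323  0.08  ] [ 0.0594 -0.0152]
f [ 0.5399 -0.2094  0.07  ] [ 0.0025 -0.0878]
f [ 0.5129 -0.0786  0.07  ] [-0.0137  0.0448]
f [ 0.595  -0.1967  0.07  ] [ 0.0584 -0.0796]
rodA [ 0.5123 -0.3086  0.042 ] [-0.0331 -0.1844]
rodB [ 0.5846 -0.3072  0.042 ] [ 0.039 -0.189]
plateR [ 0.447  -0.2662  0.066 ] [-0.0948 -0.1368]
orange [ 0.3845 -0.3065  0.017 ] [-0.1604 -0.1718]
hand TL [ 0.4517 -0.0147  0.116 ] [-0.0694  0.1135]
hand TR [0.4573 0.0222 0.116 ] [-0.0608  0.1498]
[ 34  45  14  19 117]
bowl 226.0 254.5 [0.3999987  0.23620679 0.09      ] [0.39997141 0.25565624 0.09      ] [0.40002602 0.21673901 0.09      ]
```

```bash
python3 -m pendant '[{"dp":[-0.309,0.094,0],"rot":[0,0,0],"claw":55},{"dp":[-0.309,0.094,0],"rot":[0,0,0],"claw":55},{"dp":[-0.309,0.094,0],"rot":[0,0,0],"claw":55},{"dp":[-0.309,0.094,0.1],"rot":[0,0,0],"claw":55},{"dp":[-0.309,0.094,0.2],"rot":[0,0,0],"claw":55},{"dp":[-0.309,0.094,0.3],"rot":[0,0,0],"claw":55},{"dp":[-0.309,0.094,0.38],"rot":[0,0,0],"claw":55},{"dp":[-0.309,0.094,0.407],"rot":[0,0,0],"claw":55}]' 20
python3 -m pendant '[{"dp":[0,0,0],"rot":[0,0,0],"claw":55},{"dp":[0,0,0],"rot":[0,0,0],"claw":40},{"dp":[0,0,0],"rot":[0,0,0],"claw":30},{"dp":[0,0,0],"rot":[0,0,0],"claw":25},{"dp":[0,0,0],"rot":[0,0,0],"claw":25},{"dp":[0,0,0],"rot":[0,0,0],"claw":25},{"dp":[0,0,0],"rot":[0,0,0],"claw":25},{"dp":[0,0,0],"rot":[0,0,0],"claw":25}]' 20
```

```text
time_s: 3.4
tcp_pos: [0.5783, -0.0582, 0.2386]
ee_rot: [[-0.997, -0.082, -0.006], [-0.082, 0.997, 0.001], [0.006, 0.002, -1.0]]
wrist_force: [-0.4, -0.9, 0.2]
width: 0.0552
finger_force: 0.0
time_s: 4.2
tcp_pos: [0.5807, -0.0588, 0.2428]
ee_rot: [[-0.997, -0.082, 0.003], [-0.082, 0.997, -0.001], [-0.003, -0.001, -1.0]]
wrist_force: [1.6, -0.8, 5.5]
width: 0.0312
finger_force: 20.1
```

```bash
python3 -m pendant '[{"dp":[0,0,-0.12],"rot":[0,0,0],"claw":25},{"dp":[0,0,-0.24],"rot":[0,0,0],"claw":25},{"dp":[0.05,0.1,-0.3],"rot":[0,0,0],"claw":25},{"dp":[0.1,0.2,-0.3],"rot":[0,0,0],"claw":25},{"dp":[0.15,0.3,-0.3],"rot":[0,0,0],"claw":25},{"dp":[0.2,0.4,-0.3],"rot":[0,0,0],"claw":25},{"dp":[0.25,0.5,-0.3],"rot":[0,0,0],"claw":25},{"dp":[0.3,0.6,-0.3],"rot":[0,0,0],"claw":25}]' 20
python3 -m pendant '[{"dp":[0.056,0.104,0],"rot":[0,0,0],"claw":25},{"dp":[0.056,0.104,0],"rot":[0,0,0],"claw":25},{"dp":[0.056,0.104,0.1],"rot":[0,0,0],"claw":25},{"dp":[0.056,0.104,0.2],"rot":[0,0,0],"claw":25},{"dp":[0.056,0.104,0.3],"rot":[0,0,0],"claw":25},{"dp":[0.056,0.104,0.38],"rot":[0,0,0],"claw":25},{"dp":[0.056,0.104,0.38],"rot":[0,0,0],"claw":25},{"dp":[0.056,0.104,0.38],"rot":[0,0,0],"claw":40}]' 20
```

```text
time_s: 5.0
tcp_pos: [0.4387, 0.1719, 0.3615]
ee_rot: [[-0.997, -0.082, -0.002], [-0.082, 0.997, -0.0], [0.002, -0.0, -1.0]]
wrist_force: [0.9, 0.2, 0.2]
width: 0.031
finger_force: 20.2
time_s: 5.8
tcp_pos: [0.4147, 0.2099, 0.2097]
ee_rot: [[-0.997, -0.082, -0.002], [-0.082, 0.997, -0.001], [0.002, -0.001, -1.0]]
wrist_force: [0.1, 1.1, -0.3]
width: 0.0399
finger_force: 0.0
```

```bash
python3 -m pendant '[{"dp":[0,0,0],"rot":[0,0,0],"claw":60},{"dp":[0,0,-0.05],"rot":[0,0,0],"claw":60},{"dp":[0,0,-0.17],"rot":[0,0,0],"claw":60},{"dp":[0,0,-0.29],"rot":[0,0,0],"claw":60},{"dp":[0,-0.1,-0.4],"rot":[0,0,0],"claw":60},{"dp":[0,-0.2,-0.48],"rot":[0,0,0],"claw":60},{"dp":[0,-0.3,-0.48],"rot":[0,0,0],"claw":26},{"dp":[0,-0.4,-0.48],"rot":[0,0,0],"claw":26}]' 20
python3 -m pendant '[{"dp":[-0.04,-0.12,0],"rot":[0,0,0],"claw":26},{"dp":[-0.08,-0.24,0],"rot":[0,0,0],"claw":26},{"dp":[-0.12,-0.36,0],"rot":[0,0,0],"claw":26},{"dp":[-0.16,-0.48,0],"rot":[0,0,0],"claw":26},{"dp":[-0.19,-0.6,0],"rot":[0,0,0],"claw":26},{"dp":[-0.22,-0.72,0],"rot":[0,0,0],"claw":26},{"dp":[-0.228,-0.84,0],"rot":[0,0,0],"claw":26},{"dp":[-0.228,-0.918,0],"rot":[0,0,0],"claw":26}]' 20
python3 - <<'E'
from h import *
s=get_state();print(s["time_s"],s["tcp_pos"],s["width"])
a=read_camera("top");cw=camera_info("wrist");b=read_camera("wrist")
cv2.imwrite("pics/v3.png",np.vstack([cv2.resize(b[:,:],(480,300)),cv2.resize(a[150:300,180:420],(480,300))])[:,:,::-1])
E
```

```text
time_s: 6.6
tcp_pos: [0.4283, 0.0493, 0.4063]
ee_rot: [[-0.997, -0.083, 0.009], [-0.083, 0.997, -0.001], [-0.009, -0.002, -1.0]]
wrist_force: [1.4, -1.4, -0.3]
width: 0.0316
finger_force: 0.0
time_s: 7.4
tcp_pos: [0.5493, -0.311, 0.4046]
ee_rot: [[-0.997, -0.081, 0.004], [-0.081, 0.997, -0.004], [-0.003, -0.004, -1.0]]
wrist_force: [0.2, 0.3, -0.2]
width: 0.0259
finger_force: 0.0
7.4 [ 0.54930632 -0.31100667  0.40462307] 0.025887332149430533
```

View pics/v3.png

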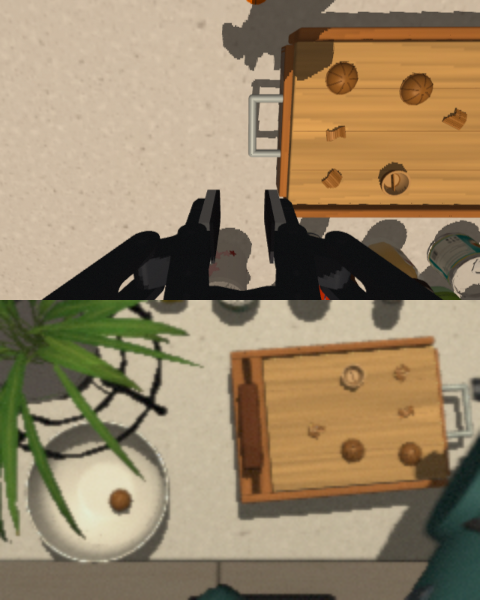

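Run:
```python
from h import *
cw=camera_info("wrist")
for u,v in((335,130),(336,206)):print(ray(cw,u,v,.042))
s=get_state();print(s["tcp_pos"])
```

```text
[ 0.51023256 -0.30677815  0.042     ]
[ 0.58272812 -0.29940767  0.042     ]
[ 0.54905716 -0.3118727   0.40434097]
```

```bash
python3 -m pendant '[{"dp":[0,0.013,0.1],"rot":[0,0,0],"claw":28},{"dp":[0,0.013,0.2],"rot":[0,0,0],"claw":28},{"dp":[0,0.013,0.3],"rot":[0,0,0],"claw":28},{"dp":[0,0.013,0.38],"rot":[0,0,0],"claw":28},{"dp":[0,0.013,0.44],"rot":[0,0,0],"claw":28},{"dp":[0,0.013,0.5],"rot":[0,0,0],"claw":28},{"dp":[0,0.013,0.528],"rot":[0,0,0],"claw":28},{"dp":[0,0.013,0.528],"rot":[0,0,0],"claw":28}]' 20
python3 -m pendant '[{"dp":[0,0,0],"rot":[0,0,0],"claw":20},{"dp":[0,0,0],"rot":[0,0,0],"claw":10},{"dp":[0,0,0],"rot":[0,0,0],"claw":5},{"dp":[0,0,0],"rot":[0,0,0],"claw":5},{"dp":[0,0,0],"rot":[0,0,0],"claw":5},{"dp":[0,0,0],"rot":[0,0,0],"claw":5},{"dp":[0,0,0],"rot":[0,0,0],"claw":5},{"dp":[0,0,0],"rot":[0,0,0],"claw":5}]' 30
```

```text
time_s: 8.3
tcp_pos: [0.5487, -0.3019, 0.192]
ee_rot: [[-0.997, -0.083, 0.0], [-0.083, 0.997, -0.0], [-0.0, -0.0, -1.0]]
wrist_force: [-1.2, -0.9, 7.6]
width: 0.0281
finger_force: 1.0
time_s: 9.1
tcp_pos: [0.5492, -0.3027, 0.1926]
ee_rot: [[-0.997, -0.082, 0.002], [-0.082, 0.997, -0.002], [-0.002, -0.002, -1.0]]
wrist_force: [-1.0, 0.1, 8.2]
width: 0.0088
finger_force: 29.3
```

```bash
python3 -m pendant '[{"dp":[0,-0.03,0],"rot":[0,0,0],"claw":5},{"dp":[0,-0.08,0],"rot":[0,0,0],"claw":5},{"dp":[0,-0.14,0],"rot":[0,0,0],"claw":5},{"dp":[0,-0.2,0],"rot":[0,0,0],"claw":5},{"dp":[0,-0.24,0],"rot":[0,0,0],"claw":5},{"dp":[0,-0.26,0],"rot":[0,0,0],"claw":5},{"dp":[0,-0.262,0],"rot":[0,0,0],"claw":5},{"dp":[0,-0.262,0],"rot":[0,0,0],"claw":5}]' 40
```

```text
time_s: 9.9
tcp_pos: [0.5576, -0.402, 0.1925]
ee_rot: [[-0.997, -0.081, -0.001], [-0.081, 0.997, 0.009], [-0.0, 0.009, -1.0]]
wrist_force: [2.5, 18.6, 16.1]
width: 0.0086
finger_force: 41.6
```

```bash
python3 -m pendant '[{"dp":[0,0,0],"rot":[0,0,0],"claw":28},{"dp":[0,0,0],"rot":[0,0,0],"claw":28},{"dp":[0,0,-0.02],"rot":[0,0,0],"claw":28},{"dp":[0,0,-0.1],"rot":[0,0,0],"claw":28},{"dp":[0,0,-0.2],"rot":[0,0,0],"claw":28},{"dp":[0,0,-0.32],"rot":[0,0,0],"claw":28},{"dp":[0,0,-0.44],"rot":[0,0,0],"claw":40},{"dp":[0,0,-0.5],"rot":[0,0,0],"claw":50}]' 20
python3 -m pendant '[{"dp":[0,0.12,0],"rot":[0,0,0],"claw":55},{"dp":[0,0.24,0],"rot":[0,0,0],"claw":55},{"dp":[0,0.36,0],"rot":[0,0,0],"claw":55},{"dp":[0,0.48,0],"rot":[0,0,0],"claw":55},{"dp":[0.01,0.6,0],"rot":[0,0,0],"claw":55},{"dp":[0.05,0.7,0],"rot":[0,0,0],"claw":55},{"dp":[0.1,0.8,0],"rot":[0,0,0],"claw":55},{"dp":[0.12,0.8,0],"rot":[0,0,0],"claw":55}]'
python3 -m pendant '[{"dp":[0,0,0],"rot":[0,0,0],"claw":55},{"dp":[0,0,0],"rot":[0,0,0],"claw":55},{"dp":[0,0,0],"rot":[0,0,0],"claw":55},{"dp":[0,0,0],"rot":[0,0,0],"claw":55},{"dp":[0,0,0],"rot":[0,0,0],"claw":55},{"dp":[0,0,0],"rot":[0,0,0],"claw":55},{"dp":[0,0,0],"rot":[0,0,0],"claw":55},{"dp":[0,0,0],"rot":[0,0,0],"claw":55}]'
python3 - <<'E'
from h import *
import pickle
a=read_camera("top");cw=camera_info("wrist");pickle.dump(cw,open("w4.pkl","wb"));b=read_camera("wrist")
cv2.imwrite("pics/v4.png",np.vstack([cv2.resize(b[:,:],(640,400)),cv2.resize(a[170:260,285:495],(467,200))[:, :467] if 0 else cv2.copyMakeBorder(cv2.resize(a[170:260,285:495],(467,200)),0,0,0,173,cv2.BORDER_CONSTANT)])[:,:,::-1])
E
```

```text
time_s: 10.7
tcp_pos: [0.5577, -0.4078, 0.3966]
ee_rot: [[-0.997, -0.082, 0.005], [-0.082, 0.997, -0.005], [-0.005, -0.006, -1.0]]
wrist_force: [0.9, -0.0, -0.8]
width: 0.0504
finger_force: 0.0
time_s: 11.5
tcp_pos: [0.4802, -0.0882, 0.3908]
ee_rot: [[-0.996, -0.085, -0.003], [-0.085, 0.996, 0.002], [0.002, 0.002, -1.0]]
wrist_force: [-0.2, 0.2, 0.7]
width: 0.055
finger_force: 0.0
time_s: 12.3
tcp_pos: [0.4831, -0.0918, 0.3906]
ee_rot: [[-0.997, -0.082, -0.0], [-0.082, 0.997, -0.0], [0.0, -0.0, -1.0]]
wrist_force: [0.9, -0.3, -0.3]
width: 0.055
finger_force: 0.0
```

View pics/v4.png

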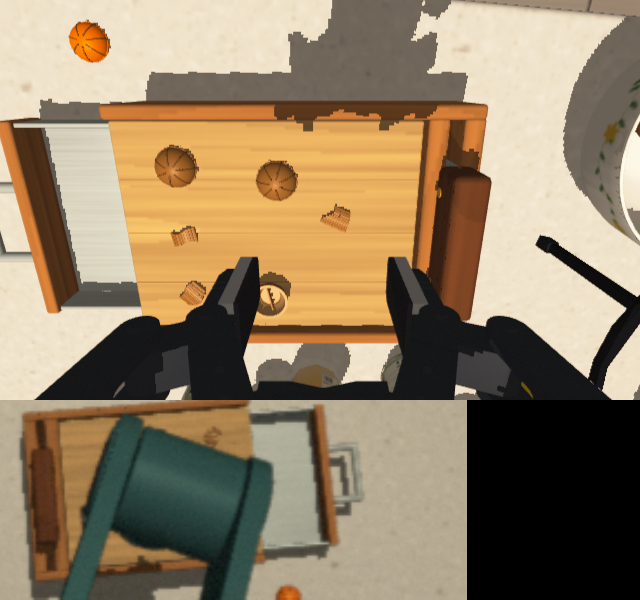

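Run:
```python
from h import *
import pickle
ci=pickle.load(open("w4.pkl","rb"));b=cv2.imread("pics/v4.png")[:400]
yaw=np.radians(4.7);Rb=np.array([[np.cos(yaw),-np.sin(yaw)],[np.sin(yaw),np.cos(yaw)]]);O=np.array([.531,-.1225])
for u,v in((491,182),(467,318),(480,175),(462,320)):
    p=ray(ci,u,v,.116);print(p.round(4),(Rb.T@(p[:2]-O)).round(4))
for u,v in((103,107),(487,107),(111,121)):
    p=ray(ci,u,v,.076);print(p.round(4),(Rb.T@(p[:2]-O)).round(4))
for v in (190,220,250,280): print(v,[tuple(int(x) for x in b[v,u]) for u in range(428,500,4)])
for bd in((0,.1375),(-.03,.085),(.03,.085)):print(bd,O+Rb@np.array(bd))
```

```text
[0.4599 0.0229 0.116 ] [-0.059   0.1507]
[0.5711 0.0288 0.116 ] [0.0523 0.1475]
[0.4555 0.0142 0.116 ] [-0.064   0.1424]
[0.5732 0.0252 0.116 ] [0.0542 0.1437]
[ 0.4346 -0.2654  0.076 ] [-0.1078 -0.1345]
[0.4108 0.0267 0.076 ] [-0.1075  0.1585]
[ 0.4447 -0.2603  0.076 ] [-0.0973 -0.1303]
190 [(53, 119, 200), (57, 125, 210), (40, 88, 149), (31, 112, 163), (19, 30, 54), (21, 31, 55), (21, 36, 65), (32, 59, 105), (33, 65, 120), (37, 67, 125), (34, 67, 124), (36, 65, 123), (34, 64, 122), (35, 66, 121), (34, 64, 119), (32, 59, 106), (207, 230, 242), (205, 229, 241)]
220 [(55, 125, 211), (56, 124, 210), (18, 28, 49), (18, 31, 55), (20, 30, 56), (21, 35, 65), (33, 61, 111), (35, 70, 129), (37, 71, 135), (38, 72, 132), (37, 70, 128), (34, 65, 123), (33, 64, 117), (32, 64, 116), (28, 54, 99), (205, 228, 241), (208, 230, 242), (208, 230, 242)]
250 [(57, 129, 218), (17, 29, 51), (18, 29, 54), (16, 28, 50), (20, 33, 61), (31, 57, 107), (36, 71, 128), (38, 74, 136), (37, 72, 135), (35, 69, 128), (33, 68, 127), (37, 70, 128), (34, 68, 126), (30, 56, 103), (206, 229, 241), (208, 231, 243), (203, 227, 240), (204, 227, 240)]
280 [(23, 22, 23), (16, 31, 51), (15, 29, 52), (20, 34, 57), (30, 58, 104), (37, 71, 127), (38, 73, 136), (35, 72, 132), (34, 69, 125), (37, 70, 127), (36, 69, 128), (35, 68, 126), (139, 165, 196), (209, 230, 242), (206, 230, 242), (202, 227, 240), (202, 226, 240), (202, 227, 239)]
(0, 0.1375) [0.51973346 0.01453764]
(-0.03, 0.085) [ 0.49413611 -0.04024398]
(0.03, 0.085) [ 0.55393435 -0.03532767]
```

```bash
python3 -m pendant '[{"dp":[-0.113,0.1,0],"rot":[0,0,0],"claw":55},{"dp":[-0.113,0.2,0],"rot":[0,0,0],"claw":55},{"dp":[-0.113,0.255,0],"rot":[0,0,0],"claw":55},{"dp":[-0.113,0.255,0.1],"rot":[0,0,0],"claw":55},{"dp":[-0.113,0.255,0.2],"rot":[0,0,0],"claw":55},{"dp":[-0.113,0.255,0.28],"rot":[0,0,0],"claw":55},{"dp":[-0.113,0.255,0.34],"rot":[0,0,0],"claw":55},{"dp":[-0.113,0.255,0.347],"rot":[0,0,0],"claw":55}]' 20
python3 -m pendant '[{"dp":[0,0,0],"rot":[0,0,0],"claw":55},{"dp":[0,0,0],"rot":[0,0,0],"claw":45},{"dp":[0,0,0],"rot":[0,0,0],"claw":35},{"dp":[0,0,0],"rot":[0,0,0],"claw":20},{"dp":[0,0,0],"rot":[0,0,0],"claw":20},{"dp":[0,0,0],"rot":[0,0,0],"claw":20},{"dp":[0,0,0],"rot":[0,0,0],"claw":20},{"dp":[0,0,0],"rot":[0,0,0],"claw":20}]' 30
```

```text
time_s: 13.2
tcp_pos: [0.5182, 0.0138, 0.2492]
ee_rot: [[-0.997, -0.082, -0.006], [-0.082, 0.997, 0.0], [0.006, 0.001, -1.0]]
wrist_force: [0.3, 0.9, 0.2]
width: 0.055
finger_force: 0.0
time_s: 14.0
tcp_pos: [0.5204, 0.0137, 0.2534]
ee_rot: [[-0.997, -0.082, 0.003], [-0.082, 0.997, -0.0], [-0.003, -0.0, -1.0]]
wrist_force: [-1.2, 1.7, 7.7]
width: 0.0279
finger_force: 31.2
```

```bash
python3 -m pendant '[{"dp":[0,0,0],"rot":[0,0,0],"claw":20},{"dp":[0,0,0],"rot":[0,0,0],"claw":20},{"dp":[0,0,-0.03],"rot":[0,0,0],"claw":20},{"dp":[0,0,-0.08],"rot":[0,0,0],"claw":20},{"dp":[0,0,-0.13],"rot":[0,0,0],"claw":20},{"dp":[0,0,-0.175],"rot":[0,0,0],"claw":20},{"dp":[0,0,-0.175],"rot":[0,0,0],"claw":20},{"dp":[0,0,-0.175],"rot":[0,0,0],"claw":20}]' 80
python3 - <<'E'
from h import *
s=get_state();print(s["tcp_pos"],s["torque"],s["wrist_force"])
a=read_camera("scene");b=read_camera("wrist")
cv2.imwrite("pics/v5.png",np.hstack([cv2.resize(a[150:310,240:440],(400,320)),cv2.resize(b[100:,240:],(400,300),interpolation=cv2.INTER_AREA)[:, :] if 0 else cv2.resize(b[80:],(400,320))])[:,:,::-1])
E
```

```text
time_s: 14.8
tcp_pos: [0.5196, 0.0136, 0.3222]
ee_rot: [[-0.997, -0.082, 0.001], [-0.082, 0.997, -0.0], [-0.001, -0.0, -1.0]]
wrist_force: [0.1, -0.2, -2.1]
width: 0.0266
finger_force: 78.8
[0.51956484 0.01356444 0.32224169] [-0.0040171  -0.02184249  0.00704075] [ 0.13140585 -0.22776457 -2.10876082]
```

View pics/v5.png

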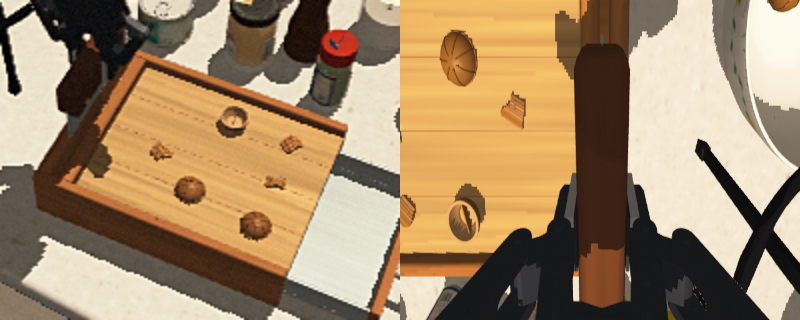

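```bash
python3 -m pendant '[{"dp":[0.03,-0.05,0],"rot":[0,0,0],"claw":20},{"dp":[0.0745,-0.1,0],"rot":[0,0,0],"claw":20},{"dp":[0.0745,-0.129,0],"rot":[0,0,0],"claw":20},{"dp":[0.0745,-0.129,0.03],"rot":[0,0,0],"claw":20},{"dp":[0.0745,-0.129,0.06],"rot":[0,0,0],"claw":20},{"dp":[0.0745,-0.129,0.073],"rot":[0,0,0],"claw":20},{"dp":[0.0745,-0.129,0.073],"rot":[0,0,0],"claw":20},{"dp":[0.0745,-0.129,0.073],"rot":[0,0,0],"claw":20}]' 80
python3 -m pendant '[{"dp":[0,0,0.001],"rot":[0,0,0],"claw":20},{"dp":[0,0,0.002],"rot":[0,0,0],"claw":20},{"dp":[0,0,0.003],"rot":[0,0,0],"claw":20},{"dp":[0,0,0.004],"rot":[0,0,0],"claw":20},{"dp":[0,0,0.005],"rot":[0,0,0],"claw":20},{"dp":[0,0,0.006],"rot":[0,0,0],"claw":20},{"dp":[0,0,0.006],"rot":[0,0,0],"claw":20},{"dp":[0,0,0.006],"rot":[0,0,0],"claw":20}]' 80
```

```text
time_s: 15.7
tcp_pos: [0.4944, -0.0398, 0.2923]
ee_rot: [[-0.997, -0.083, -0.001], [-0.083, 0.997, 0.0], [0.001, 0.0, -1.0]]
wrist_force: [0.1, -0.7, -2.1]
width: 0.0273
finger_force: 79.2
time_s: 16.5
tcp_pos: [0.4942, -0.0403, 0.2903]
ee_rot: [[-0.997, -0.082, -0.0], [-0.082, 0.997, -0.0], [0.0, -0.0, -1.0]]
wrist_force: [-0.3, 0.8, -2.6]
width: 0.0271
finger_force: 79.2
```

Baseline about −2.3 N. Step down 2.4 mm at a time.

```bash
python3 -m pendant '[{"dp":[0,0,0.001],"rot":[0,0,0],"claw":20},{"dp":[0,0,0.002],"rot":[0,0,0],"claw":20},{"dp":[0,0,0.003],"rot":[0,0,0],"claw":20},{"dp":[0,0,0.004],"rot":[0,0,0],"claw":20},{"dp":[0,0,0.005],"rot":[0,0,0],"claw":20},{"dp":[0,0,0.006],"rot":[0,0,0],"claw":20},{"dp":[0,0,0.006],"rot":[0,0,0],"claw":20},{"dp":[0,0,0.006],"rot":[0,0,0],"claw":20}]' 80
```

```text
time_s: 17.3
tcp_pos: [0.4942, -0.0403, 0.2879]
ee_rot: [[-0.997, -0.082, -0.0], [-0.082, 0.997, -0.0], [0.0, -0.0, -1.0]]
wrist_force: [-0.5, 0.5, -2.2]
width: 0.027
finger_force: 79.2
```

```bash
python3 -c "
from rig import *
s=get_state();print(s['wrist_force'],s['torque'])"
```

```text
[-0.50598662  0.52700819 -2.20041855] [-0.01502781  0.01288348 -0.00656508]
```

```bash
python3 -m pendant '[{"dp":[0,0,0.001],"rot":[0,0,0],"claw":20},{"dp":[0,0,0.002],"rot":[0,0,0],"claw":20},{"dp":[0,0,0.003],"rot":[0,0,0],"claw":20},{"dp":[0,0,0.004],"rot":[0,0,0],"claw":20},{"dp":[0,0,0.005],"rot":[0,0,0],"claw":20},{"dp":[0,0,0.006],"rot":[0,0,0],"claw":20},{"dp":[0,0,0.006],"rot":[0,0,0],"claw":20},{"dp":[0,0,0.006],"rot":[0,0,0],"claw":20}]' 80
```

```text
time_s: 18.1
tcp_pos: [0.4942, -0.0403, 0.2856]
ee_rot: [[-0.997, -0.082, -0.0], [-0.082, 0.997, -0.0], [0.0, -0.0, -1.0]]
wrist_force: [-1.0, -0.6, 0.1]
width: 0.027
finger_force: 79.2
```

```bash
python3 -m pendant '[{"dp":[0,0,0.001],"rot":[0,0,0],"claw":20},{"dp":[0,0,0.002],"rot":[0,0,0],"claw":20},{"dp":[0,0,0.002],"rot":[0,0,0],"claw":20},{"dp":[0,0,0.002],"rot":[0,0,0],"claw":20},{"dp":[0,0,0.002],"rot":[0,0,0],"claw":20},{"dp":[0,0,0.002],"rot":[0,0,0],"claw":20},{"dp":[0,0,0.002],"rot":[0,0,0],"claw":20},{"dp":[0,0,0.002],"rot":[0,0,0],"claw":20}]' 80
```

```text
time_s: 18.9
tcp_pos: [0.4942, -0.0403, 0.2847]
ee_rot: [[-0.997, -0.082, -0.0], [-0.082, 0.997, -0.0], [0.0, -0.0, -1.0]]
wrist_force: [-2.2, -0.2, 4.6]
width: 0.027
finger_force: 79.5
```

```bash
python3 -m pendant '[{"dp":[0,-0.03,0],"rot":[0,0,0],"claw":20},{"dp":[0,-0.06,0],"rot":[0,0,0],"claw":20},{"dp":[0,-0.09,0],"rot":[0,0,0],"claw":20},{"dp":[0,-0.12,0],"rot":[0,0,0],"claw":20},{"dp":[0,-0.15,0],"rot":[0,0,0],"claw":20},{"dp":[0,-0.18,0],"rot":[0,0,0],"claw":20},{"dp":[0,-0.21,0],"rot":[0,0,0],"claw":20},{"dp":[0,-0.24,0],"rot":[0,0,0],"claw":20}]' 80
```

```text
time_s: 19.7
tcp_pos: [0.5022, -0.1371, 0.2847]
ee_rot: [[-0.997, -0.082, -0.0], [-0.082, 0.997, -0.0], [0.0, -0.0, -1.0]]
wrist_force: [0.3, 3.0, 3.9]
width: 0.027
finger_force: 79.7
```

```bash
python3 -m pendant '[{"dp":[0,-0.03,0],"rot":[0,0,0],"claw":20},{"dp":[0,-0.06,0],"rot":[0,0,0],"claw":20},{"dp":[0,-0.09,0],"rot":[0,0,0],"claw":20},{"dp":[0,-0.12,0],"rot":[0,0,0],"claw":20},{"dp":[0,-0.15,0],"rot":[0,0,0],"claw":20},{"dp":[0,-0.18,0],"rot":[0,0,0],"claw":20},{"dp":[0,-0.21,0],"rot":[0,0,0],"claw":20},{"dp":[0,-0.24,0],"rot":[0,0,0],"claw":20}]' 80
python3 - <<'E'
from h import *
cv2.imwrite("pics/v6.png",np.hstack([cv2.resize(read_camera("scene")[150:350,240:480],(480,400)),cv2.resize(read_camera("top")[165:265,285:365+80],(320,200))[:, :] if 0 else cv2.resize(read_camera("wrist"),(320,400))])[:,:,::-1])
E
```

```text
time_s: 20.5
tcp_pos: [0.5101, -0.2326, 0.2847]
ee_rot: [[-0.997, -0.082, -0.0], [-0.082, 0.997, -0.0], [0.0, -0.0, -1.0]]
wrist_force: [-0.1, 3.3, 4.3]
width: 0.0272
finger_force: 79.8
```

View pics/v6.png

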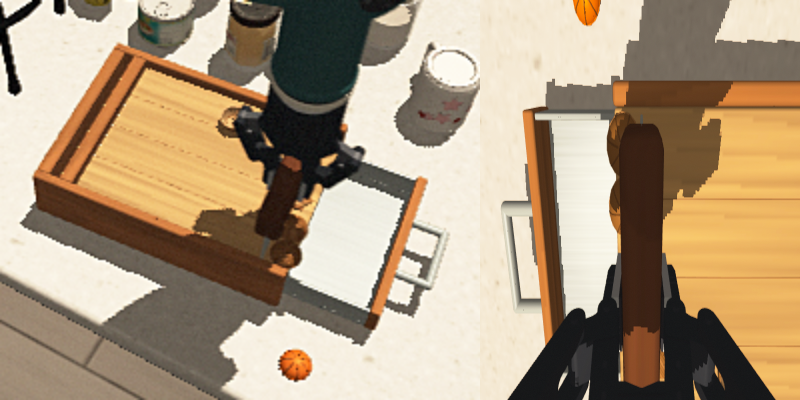

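```bash
python3 -m pendant '[{"dp":[0,-0.02,0],"rot":[0,0,0],"claw":20},{"dp":[0,-0.04,0],"rot":[0,0,0],"claw":20},{"dp":[0,-0.06,0],"rot":[0,0,0],"claw":20},{"dp":[0,-0.075,0],"rot":[0,0,0],"claw":20},{"dp":[0,-0.085,-0.003],"rot":[0,0,0],"claw":20},{"dp":[0,-0.095,-0.006],"rot":[0,0,0],"claw":20},{"dp":[0,-0.11,-0.006],"rot":[0,0,0],"claw":20},{"dp":[0,-0.11,-0.006],"rot":[0,0,0],"claw":20}]' 80
python3 -m pendant '[{"dp":[0,-0.11,-0.02],"rot":[0,0,0],"claw":20},{"dp":[0,-0.08,-0.08],"rot":[0,0,0],"claw":20},{"dp":[-0.02,0,-0.14],"rot":[0,0,0],"claw":20},{"dp":[-0.05,0.1,-0.14],"rot":[0,0,0],"claw":20},{"dp":[-0.08,0.2,-0.14],"rot":[0,0,0],"claw":20},{"dp":[-0.11,0.3,-0.14],"rot":[0,0,0],"claw":20},{"dp":[-0.14,0.4,-0.14],"rot":[0,0,0],"claw":20},{"dp":[-0.15,0.5,-0.14],"rot":[0,0,0],"claw":20}]' 80
python3 - <<'E'
from h import *
cv2.imwrite("pics/v7.png",np.hstack([cv2.resize(read_camera("scene")[150:350,240:480],(480,400)),cv2.resize(read_camera("wrist"),(320,200))if 0 else cv2.resize(read_camera("wrist"),(320,400))])[:,:,::-1])
E
```

```text
time_s: 21.4
tcp_pos: [0.5137, -0.2764, 0.2869]
ee_rot: [[-0.997, -0.082, -0.0], [-0.082, 0.997, -0.001], [0.0, -0.001, -1.0]]
wrist_force: [-0.1, -0.4, -2.0]
width: 0.0273
finger_force: 79.0
time_s: 22.2
tcp_pos: [0.5577, -0.0696, 0.3431]
ee_rot: [[-0.997, -0.082, 0.001], [-0.082, 0.997, -0.0], [-0.001, -0.0, -1.0]]
wrist_force: [0.6, 0.0, -1.8]
width: 0.0272
finger_force: 80.1
```

View pics/v7.png

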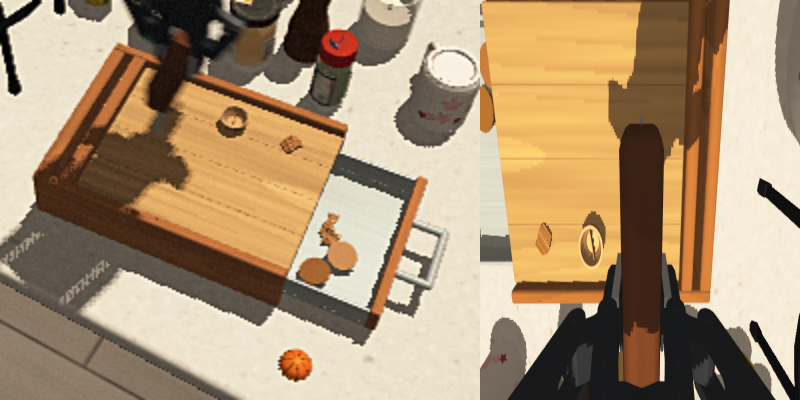

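```bash
python3 -m pendant '[{"dp":[0,0,0.05],"rot":[0,0,0],"claw":20},{"dp":[0,0,0.1],"rot":[0,0,0],"claw":20},{"dp":[0,0,0.13],"rot":[0,0,0],"claw":20},{"dp":[0,0,0.136],"rot":[0,0,0],"claw":20},{"dp":[0,0,0.14],"rot":[0,0,0],"claw":20},{"dp":[0,0,0.143],"rot":[0,0,0],"claw":20},{"dp":[0,0,0.145],"rot":[0,0,0],"claw":20},{"dp":[0,0,0.145],"rot":[0,0,0],"claw":20}]' 80
```

```text
time_s: 23.1
tcp_pos: [0.5574, -0.0715, 0.2858]
ee_rot: [[-0.997, -0.082, 0.001], [-0.082, 0.997, -0.001], [-0.001, -0.001, -1.0]]
wrist_force: [-0.5, -0.9, -0.8]
width: 0.0272
finger_force: 80.5
```

```bash
python3 -m pendant '[{"dp":[0,0,0.001],"rot":[0,0,0],"claw":20},{"dp":[0,-0.01,0.002],"rot":[0,0,0],"claw":20},{"dp":[0,-0.04,0.0025],"rot":[0,0,0],"claw":20},{"dp":[0,-0.07,0.0025],"rot":[0,0,0],"claw":20},{"dp":[0,-0.1,0.0025],"rot":[0,0,0],"claw":20},{"dp":[0,-0.13,0.0025],"rot":[0,0,0],"claw":20},{"dp":[0,-0.16,0.0025],"rot":[0,0,0],"claw":20},{"dp":[0,-0.19,0.0025],"rot":[0,0,0],"claw":20}]' 80
```

```text
time_s: 23.9
tcp_pos: [0.5634, -0.1482, 0.2845]
ee_rot: [[-0.997, -0.081, 0.001], [-0.081, 0.997, 0.0], [-0.001, 0.0, -1.0]]
wrist_force: [0.5, 3.7, 5.9]
width: 0.0272
finger_force: 81.3
```

```bash
python3 -m pendant '[{"dp":[0,-0.03,0],"rot":[0,0,0],"claw":20},{"dp":[0,-0.06,0],"rot":[0,0,0],"claw":20},{"dp":[0,-0.09,0],"rot":[0,0,0],"claw":20},{"dp":[0,-0.12,0],"rot":[0,0,0],"claw":20},{"dp":[0,-0.145,0],"rot":[0,0,0],"claw":20},{"dp":[0,-0.17,0],"rot":[0,0,0],"claw":20},{"dp":[0,-0.19,0],"rot":[0,0,0],"claw":20},{"dp":[0,-0.21,0],"rot":[0,0,0],"claw":20}]' 80
python3 -m pendant '[{"dp":[0,-0.02,0],"rot":[0,0,0],"claw":20},{"dp":[0,-0.04,0],"rot":[0,0,0],"claw":20},{"dp":[0,-0.06,0],"rot":[0,0,0],"claw":20},{"dp":[0,-0.07,-0.002],"rot":[0,0,0],"claw":20},{"dp":[0,-0.08,-0.006],"rot":[0,0,0],"claw":20},{"dp":[0,-0.095,-0.006],"rot":[0,0,0],"claw":20},{"dp":[0,-0.11,-0.006],"rot":[0,0,0],"claw":20},{"dp":[0,-0.11,-0.006],"rot":[0,0,0],"claw":20}]' 80
python3 -m pendant '[{"dp":[0,-0.11,-0.02],"rot":[0,0,0],"claw":20},{"dp":[0,-0.08,-0.08],"rot":[0,0,0],"claw":20},{"dp":[0.02,0,-0.14],"rot":[0,0,0],"claw":20},{"dp":[0.04,0.1,-0.14],"rot":[0,0,0],"claw":20},{"dp":[0.06,0.2,-0.14],"rot":[0,0,0],"claw":20},{"dp":[0.07,0.3,-0.14],"rot":[0,0,0],"claw":20},{"dp":[0.077,0.4,-0.14],"rot":[0,0,0],"claw":20},{"dp":[0.077,0.5,-0.14],"rot":[0,0,0],"claw":20}]' 80
python3 - <<'E'
from h import *
yaw=np.radians(4.7);Rb=np.array([[np.cos(yaw),-np.sin(yaw)],[np.sin(yaw),np.cos(yaw)]]);O=np.array([.531,-.1225])
im=cv2.cvtColor(read_camera("scene"),cv2.COLOR_RGB2HSV);ci=camera_info("scene");cv2.imwrite("pics/s8.png",cv2.cvtColor(im,cv2.COLOR_HSV2BGR))
tp=read_camera("top");cv2.imwrite("pics/t8.png",tp[:,:,::-1])
# rectify drawer + plate regions
def rect(img,c,z,x0,x1,y0,y1):
    X,Y=np.meshgrid(np.arange(x0,x1,.002),np.arange(y0,y1,.002))
    W=np.stack([X.ravel(),Y.ravel()],1)@Rb.T+O
    p=np.array([proj(c,[a,b,z]) for a,b in W]).astype(np.float32)
    return cv2.remap(img,p[:,0].reshape(X.shape),p[:,1].reshape(X.shape),cv2.INTER_LINEAR)
for nm,img,c in(("scene",im,ci),("top",cv2.cvtColor(tp,cv2.COLOR_RGB2HSV),camera_info("top"))):
    d=rect(img,c,.018,-.088,.088,-.22,-.15)
    m=((d[...,1]>80)).astype(np.uint8)
    n,l,st,ce=cv2.connectedComponentsWithStats(m)
    print(nm,"drawer",[(int(s[4]),(-.088+.002*q[0]).round(3),(-.22+.002*q[1]).round(3)) for s,q in zip(st[1:],ce[1:]) if s[4]>8])
    for r in m[::2,::2]: print("".join(".#"[v] for v in r))
    d=rect(img,c,.067,-.09,.09,-.135,.1)
    m=((d[...,2]<130)).astype(np.uint8)
    n,l,st,ce=cv2.connectedComponentsWithStats(m)
    print(nm,"plate",[(int(s[4]),(-.09+.002*q[0]).round(3),(-.135+.002*q[1]).round(3)) for s,q in zip(st[1:],ce[1:]) if s[4]>8])
E
```

```text
time_s: 24.7
tcp_pos: [0.57, -0.2319, 0.2844]
ee_rot: [[-0.997, -0.081, 0.0], [-0.081, 0.997, 0.0], [-0.0, 0.0, -1.0]]
wrist_force: [-0.0, 4.6, 5.5]
width: 0.0269
finger_force: 81.3
time_s: 25.5
tcp_pos: [0.5738, -0.2757, 0.2863]
ee_rot: [[-0.997, -0.082, -0.0], [-0.082, 0.997, -0.001], [0.0, -0.001, -1.0]]
wrist_force: [-0.1, 0.4, -1.9]
width: 0.0268
finger_force: 80.3
time_s: 26.3
tcp_pos: [0.5257, -0.0762, 0.3425]
ee_rot: [[-0.997, -0.082, -0.0], [-0.082, 0.997, -0.0], [0.0, 0.0, -1.0]]
wrist_force: [-0.2, 0.6, -2.5]
width: 0.0273
finger_force: 80.6
scene drawer [(670, np.float64(-0.034), np.float64(-0.172)), (259, np.float64(0.049), np.float64(-0.181)), (31, np.float64(0.063), np.float64(-0.154))]
............................................
............................................
............................................
............................................
............................................
.............#####..........................
............#######.............#####.......
...........#########...........########.....
...........#########.........
[... 842 characters left out ...]
.............
............................................
.............#####..........................
............#######................###......
...........########..............######.....
...........#########.............#######....
......##...#########............########....
....###############.............########....
...################.............########....
...##############...###..........#######....
..##########......#####..........######.....
..#########.......######....................
...########.......###########...............
...#######..........#########..........##...
....#####............#####...........#####..
top plate [(7894, np.float64(0.009), np.float64(0.001))]
```

```bash
python3 -m pendant '[{"dp":[-0.003,0.06,0],"rot":[0,0,0],"claw":20},{"dp":[-0.003,0.12,0],"rot":[0,0,0],"claw":20},{"dp":[-0.003,0.18,0],"rot":[0,0,0],"claw":20},{"dp":[-0.003,0.225,0],"rot":[0,0,0],"claw":20},{"dp":[-0.003,0.225,0],"rot":[0,0,0],"claw":20},{"dp":[-0.003,0.225,0],"rot":[0,0,0],"claw":20},{"dp":[-0.003,0.225,0],"rot":[0,0,0],"claw":20},{"dp":[-0.003,0.225,0],"rot":[0,0,0],"claw":20}]' 80
python3 -c "
from rig import *
s=get_state();print(s['tcp_pos'],s['ee_rot'][:,2])"
```

```text
time_s: 27.2
tcp_pos: [0.5207, 0.0112, 0.3425]
ee_rot: [[-0.997, -0.081, 0.0], [-0.081, 0.997, -0.0], [-0.0, -0.0, -1.0]]
wrist_force: [-0.0, -0.2, -1.9]
width: 0.0273
finger_force: 80.9
[0.52065903 0.01115981 0.34249751] [ 1.12075259e-04 -4.29705304e-04 -9.99999901e-01]
```

```bash
python3 -m pendant '[{"dp":[0.002,0.006,0],"rot":[0,0,0],"claw":20},{"dp":[0.002,0.006,0],"rot":[0,0,0],"claw":20},{"dp":[0.002,0.006,0.03],"rot":[0,0,0],"claw":20},{"dp":[0.002,0.006,0.07],"rot":[0,0,0],"claw":20},{"dp":[0.002,0.006,0.1],"rot":[0,0,0],"claw":20},{"dp":[0.002,0.006,0.12],"rot":[0,0,0],"claw":20},{"dp":[0.002,0.006,0.13],"rot":[0,0,0],"claw":20},{"dp":[0.002,0.006,0.13],"rot":[0,0,0],"claw":20}]' 80
python3 -m pendant '[{"dp":[0,0,0.02],"rot":[0,0,0],"claw":20},{"dp":[0,0,0.04],"rot":[0,0,0],"claw":20},{"dp":[0,0,0.06],"rot":[0,0,0],"claw":20},{"dp":[0,0,0.075],"rot":[0,0,0],"claw":20},{"dp":[0,0,0.085],"rot":[0,0,0],"claw":20},{"dp":[0,0,0.092],"rot":[0,0,0],"claw":20},{"dp":[0,0,0.094],"rot":[0,0,0],"claw":20},{"dp":[0,0,0.094],"rot":[0,0,0],"claw":20}]' 80
```

```text
time_s: 28.0
tcp_pos: [0.5193, 0.0144, 0.2899]
ee_rot: [[-0.997, -0.082, -0.001], [-0.082, 0.997, 0.0], [0.001, 0.0, -1.0]]
wrist_force: [-0.7, -0.4, -1.5]
width: 0.0272
finger_force: 80.9
time_s: 28.8
tcp_pos: [0.5192, 0.0144, 0.2536]
ee_rot: [[-0.997, -0.082, -0.0], [-0.082, 0.997, -0.0], [0.0, -0.0, -1.0]]
wrist_force: [-4.0, 0.2, 5.3]
width: 0.027
finger_force: 82.2
```

```bash
python3 -m pendant '[{"dp":[0,0,0],"rot":[0,0,0],"claw":30},{"dp":[0,0,0],"rot":[0,0,0],"claw":45},{"dp":[0,0,0],"rot":[0,0,0],"claw":55},{"dp":[0,0,-0.03],"rot":[0,0,0],"claw":55},{"dp":[0,0,-0.1],"rot":[0,0,0],"claw":55},{"dp":[0,0,-0.2],"rot":[0,0,0],"claw":55},{"dp":[0,0,-0.27],"rot":[0,0,0],"claw":55},{"dp":[0,0,-0.27],"rot":[0,0,0],"claw":55}]' 20
python3 -m pendant '[{"dp":[0,-0.12,0],"rot":[0,0,0],"claw":28},{"dp":[0,-0.24,0],"rot":[0,0,0],"claw":28},{"dp":[0,-0.36,0],"rot":[0,0,0],"claw":28},{"dp":[-0.01,-0.48,0],"rot":[0,0,0],"claw":28},{"dp":[-0.01,-0.6,0],"rot":[0,0,0],"claw":28},{"dp":[-0.01,-0.72,0],"rot":[0,0,0],"claw":28},{"dp":[-0.01,-0.84,0],"rot":[0,0,0],"claw":28},{"dp":[-0.01,-0.92,0],"rot":[0,0,0],"claw":28}]'
python3 -m pendant '[{"dp":[0,-0.08,0],"rot":[0,0,0],"claw":28},{"dp":[0,-0.128,0],"rot":[0,0,0],"claw":28},{"dp":[0,-0.128,0],"rot":[0,0,0],"claw":28},{"dp":[0,-0.128,0],"rot":[0,0,0],"claw":28},{"dp":[0,-0.128,0],"rot":[0,0,0],"claw":28},{"dp":[0,-0.128,0],"rot":[0,0,0],"claw":28},{"dp":[0,-0.128,0],"rot":[0,0,0],"claw":28},{"dp":[0,-0.128,0],"rot":[0,0,0],"claw":28}]'
python3 - <<'E'
from h import *
yaw=np.radians(4.7);Rb=np.array([[np.cos(yaw),-np.sin(yaw)],[np.sin(yaw),np.cos(yaw)]]);O=np.array([.531,-.1225])
s=get_state();print(s["tcp_pos"])
for n in("scene","top"):
    img=read_camera(n);c=camera_info(n);cv2.imwrite(f"pics/{n}9.png",img[:,:,::-1])
    h=cv2.cvtColor(img,cv2.COLOR_RGB2HSV)
    # dark handle of the scraper
    m=((h[...,2]<120)&(h[...,1]>150)&((h[...,0]<10)|(h[...,0]>172))).astype(np.uint8)
    k,l,st,ce=cv2.connectedComponentsWithStats(m)
    w=proj(c,[.5195,.0145,.116]).round();print(n,"expect",w)
    for t,q in zip(st[1:],ce[1:]):
        if t[4]>40 and np.hypot(*(q-w))<40: print(t,q.round(1),(Rb.T@(ray(c,*q,.11)[:2]-O)).round(4))
c=camera_info("wrist");b=read_camera("wrist");cv2.imwrite("pics/w9.png",b[:,:,::-1])
# rod profile along board y at x=0, z=.042
for x in(-.02,-.025):
    print([(round(y,3),b[tuple(proj(c,[*(O+Rb@np.array([x,y])),.042]).round().astype(int)[::-1])].tolist()) for y in np.arange(-.31,-.25,.003)])
E
```

```text
time_s: 29.6
tcp_pos: [0.5212, 0.0143, 0.3658]
ee_rot: [[-0.997, -0.082, 0.009], [-0.082, 0.997, -0.001], [-0.009, -0.002, -1.0]]
wrist_force: [0.6, -0.8, -0.2]
width: 0.0553
finger_force: 0.0
time_s: 30.4
tcp_pos: [0.5533, -0.3553, 0.3604]
ee_rot: [[-0.997, -0.081, -0.0], [-0.081, 0.997, -0.001], [0.0, -0.001, -1.0]]
wrist_force: [-0.4, 1.1, 0.3]
width: 0.028
finger_force: 0.0
time_s: 31.2
tcp_pos: [0.558, -0.4024, 0.3611]
ee_rot: [[-0.997, -0.083, 0.0], [-0.083, 0.997, -0.0], [-0.0, -0.0, -1.0]]
wrist_force: [0.7, 0.6, -0.3]
width: 0.028
finger_force: 0.0
[ 0.55801002 -0.40239211  0.36114034]
scene expect [286. 194.]
[287 185  15  24  69] [293.7 196.1] [0.0047 0.1216]
[270 203  10  17  51] [274.2 210.8] [-0.0512  0.1425]
top expect [306. 212.]
[(np.float64(-0.31), [213, 194, 168]), (np.float64(-0.307), [217, 197, 171]), (np.float64(-0.304), [217, 198, 172]), (np.float64(-0.301), [218, 199, 173]), (np.float64(-0.298), [218, 199, 173]), (np.float64(-0.295), [217, 197, 171]), (np.float64(-0.292), [214, 194, 169]), (np.float64(-0.289), [210, 190, 165]), (np.float64(-0.286), [174, 158, 
[... 507 characters left out ...]
), (np.float64(-0.304), [213, 193, 169]), (np.float64(-0.301), [214, 195, 170]), (np.float64(-0.298), [211, 191, 166]), (np.float64(-0.295), [210, 189, 164]), (np.float64(-0.292), [210, 191, 165]), (np.float64(-0.289), [213, 193, 168]), (np.float64(-0.286), [178, 162, 142]), (np.float64(-0.283), [168, 163, 148]), (np.float64(-0.28), [198, 194, 173]), (np.float64(-0.277), [136, 132, 119]), (np.float64(-0.274), [93, 84, 75]), (np.float64(-0.271), [216, 196, 172]), (np.float64(-0.268), [213, 193, 168]), (np.float64(-0.265), [213, 193, 168]), (np.float64(-0.262), [216, 196, 171]), (np.float64(-0.259), [219, 200, 174]), (np.float64(-0.256), [218, 198, 172]), (np.float64(-0.253), [210, 190, 165])]
```

```bash
python3 -m pendant '[{"dp":[0,0,0.1],"rot":[0,0,0],"claw":28},{"dp":[0,0,0.2],"rot":[0,0,0],"claw":28},{"dp":[0,0,0.29],"rot":[0,0,0],"claw":28},{"dp":[0,0,0.36],"rot":[0,0,0],"claw":28},{"dp":[0,0,0.4],"rot":[0,0,0],"claw":28},{"dp":[0,0,0.413],"rot":[0,0,0],"claw":28},{"dp":[0,0,0.413],"rot":[0,0,0],"claw":20},{"dp":[0,0,0.413],"rot":[0,0,0],"claw":10}]' 20
python3 -m pendant '[{"dp":[0,0,0],"rot":[0,0,0],"claw":5},{"dp":[0,0,0],"rot":[0,0,0],"claw":5},{"dp":[0,0,0],"rot":[0,0,0],"claw":5},{"dp":[0,0,0],"rot":[0,0,0],"claw":5},{"dp":[0,0.04,0],"rot":[0,0,0],"claw":5},{"dp":[0,0.09,0],"rot":[0,0,0],"claw":5},{"dp":[0,0.14,0],"rot":[0,0,0],"claw":5},{"dp":[0,0.18,0],"rot":[0,0,0],"claw":5}]' 40
```

```text
time_s: 32.15
tcp_pos: [0.5581, -0.4013, 0.1965]
ee_rot: [[-0.997, -0.081, -0.0], [-0.081, 0.997, 0.004], [-0.0, 0.004, -1.0]]
wrist_force: [1.5, 5.6, -0.5]
width: 0.0102
finger_force: 2.2
time_s: 32.95
tcp_pos: [0.5521, -0.3306, 0.1967]
ee_rot: [[-0.997, -0.082, 0.002], [-0.082, 0.997, -0.002], [-0.001, -0.002, -1.0]]
wrist_force: [0.9, -4.4, -7.3]
width: 0.0085
finger_force: 39.8
```

```bash
python3 -m pendant '[{"dp":[0,0.02,0],"rot":[0,0,0],"claw":5},{"dp":[0,0.04,0],"rot":[0,0,0],"claw":5},{"dp":[0,0.055,0],"rot":[0,0,0],"claw":5},{"dp":[0,0.065,0],"rot":[0,0,0],"claw":5},{"dp":[0,0.075,0],"rot":[0,0,0],"claw":5},{"dp":[0,0.08,0],"rot":[0,0,0],"claw":5},{"dp":[0,0.08,0],"rot":[0,0,0],"claw":5},{"dp":[0,0.08,0],"rot":[0,0,0],"claw":5}]' 40
```

```text
time_s: 33.75
tcp_pos: [0.5497, -0.2995, 0.1965]
ee_rot: [[-0.997, -0.082, 0.001], [-0.082, 0.997, -0.0], [-0.001, -0.0, -1.0]]
wrist_force: [-1.0, -0.1, 6.2]
width: 0.0085
finger_force: 41.1
```

```bash
python3 -m pendant '[{"dp":[0,0.003,0],"rot":[0,0,0],"claw":5},{"dp":[0,0.006,0],"rot":[0,0,0],"claw":5},{"dp":[0,0.01,0],"rot":[0,0,0],"claw":5},{"dp":[0,0.01,0],"rot":[0,0,0],"claw":5},{"dp":[0,0.01,0],"rot":[0,0,0],"claw":5},{"dp":[0,0.01,0],"rot":[0,0,0],"claw":5},{"dp":[0,0.01,0],"rot":[0,0,0],"claw":5},{"dp":[0,0.01,0],"rot":[0,0,0],"claw":5}]' 40
```

```text
time_s: 34.55
tcp_pos: [0.5493, -0.2958, 0.1965]
ee_rot: [[-0.997, -0.082, 0.001], [-0.082, 0.997, -0.001], [-0.001, -0.001, -1.0]]
wrist_force: [-1.1, -1.8, 6.3]
width: 0.0084
finger_force: 41.0
```

```bash
python3 -m pendant '[{"dp":[0,0.003,0],"rot":[0,0,0],"claw":5},{"dp":[0,0.006,0],"rot":[0,0,0],"claw":5},{"dp":[0,0.01,0],"rot":[0,0,0],"claw":5},{"dp":[0,0.01,0],"rot":[0,0,0],"claw":5},{"dp":[0,0.01,0],"rot":[0,0,0],"claw":5},{"dp":[0,0.01,0],"rot":[0,0,0],"claw":5},{"dp":[0,0.01,0],"rot":[0,0,0],"claw":5},{"dp":[0,0.01,0],"rot":[0,0,0],"claw":5}]' 40
```

```text
time_s: 35.35
tcp_pos: [0.5492, -0.2946, 0.1966]
ee_rot: [[-0.997, -0.083, 0.002], [-0.083, 0.997, -0.006], [-0.002, -0.006, -1.0]]
wrist_force: [-3.5, -14.0, 1.9]
width: 0.0084
finger_force: 40.7
```

```bash
python3 -m pendant '[{"dp":[0,-0.003,0],"rot":[0,0,0],"claw":15},{"dp":[0,-0.005,0],"rot":[0,0,0],"claw":26},{"dp":[0,-0.005,0],"rot":[0,0,0],"claw":26},{"dp":[0,-0.005,-0.05],"rot":[0,0,0],"claw":26},{"dp":[0,-0.005,-0.15],"rot":[0,0,0],"claw":26},{"dp":[0,-0.005,-0.27],"rot":[0,0,0],"claw":26},{"dp":[0,-0.005,-0.39],"rot":[0,0,0],"claw":26},{"dp":[0,-0.005,-0.5],"rot":[0,0,0],"claw":26}]' 20
python3 -m pendant '[{"dp":[0,-0.12,0],"rot":[0,0,0],"claw":50},{"dp":[0,-0.2,0],"rot":[0,0,0],"claw":50},{"dp":[0,-0.2,0],"rot":[0,0,0],"claw":50},{"dp":[0,-0.2,0],"rot":[0,0,0],"claw":50},{"dp":[0,-0.2,0],"rot":[0,0,0],"claw":50},{"dp":[0,-0.2,0],"rot":[0,0,0],"claw":50},{"dp":[0,-0.2,0],"rot":[0,0,0],"claw":50},{"dp":[0,-0.2,0],"rot":[0,0,0],"claw":50}]' 20
python3 - <<'E'
from h import *
yaw=np.radians(4.7);Rb=np.array([[np.cos(yaw),-np.sin(yaw)],[np.sin(yaw),np.cos(yaw)]]);O=np.array([.531,-.1225])
c=camera_info("wrist");b=read_camera("wrist")
def prof(b,c,x,z,ys):return [(round(float(y)*1000),int(b[tuple(proj(c,[*(O+Rb@np.array([x,y])),z]).round().astype(int)[::-1])].sum()//3)) for y in ys]
print(prof(b,c,-.02,.042,np.arange(-.21,-.14,.002)))
t0=cv2.imread("pics/top0.png");t1=read_camera("top")[:,:,::-1];s0=cv2.imread("pics/scene0.png");s1=read_camera("scene")[:,:,::-1]
ct=camera_info("top");cs=camera_info("scene")
print("top0",prof(t0,ct,-.02,.042,np.arange(-.21,-.14,.004)));print("top1",prof(t1,ct,-.02,.042,np.arange(-.21,-.14,.004)))
print("sc0",prof(s0,cs,-.02,.042,np.arange(-.21,-.14,.004)));print("sc1",prof(s1,cs,-.02,.042,np.arange(-.21,-.14,.004)))
# changes near dock/handle and bowl
d=cv2.absdiff(s0,s1).max(2)
print("diff scraper region",(d[170:245,258:312]>40).sum(),"handle region",(d[235:285,400:430]>40).sum(),"jars",(d[110:215,300:490]>40).sum())
m=(d>40).astype(np.uint8);k,l,st,ce=cv2.connectedComponentsWithStats(m)
print([(t[:5].tolist()) for t in st[1:] if t[4]>25])
E
```

```text
time_s: 36.15
tcp_pos: [0.5487, -0.2926, 0.3975]
ee_rot: [[-0.997, -0.082, -0.0], [-0.082, 0.997, 0.001], [-0.0, 0.001, -1.0]]
wrist_force: [1.3, -0.5, -0.5]
width: 0.0258
finger_force: 0.0
time_s: 36.95
tcp_pos: [0.5555, -0.3725, 0.3957]
ee_rot: [[-0.997, -0.083, -0.0], [-0.083, 0.997, 0.0], [0.0, 0.0, -1.0]]
wrist_force: [-0.0, -0.6, -0.7]
width: 0.05
finger_force: 0.0
[(-210, 175), (-208, 177), (-206, 178), (-204, 178), (-202, 179), (-200, 177), (-198, 176), (-196, 175), (-194, 175), (-192, 175), (-190, 176), (-188, 177), (-186, 177), (-184, 177), (-182, 76), (-180, 85), (-178, 138), (-176, 183), (-174, 155), (-172, 137), (-170, 141), (-168, 177), (-166, 176), (-164, 175), (-162, 174), (-160, 177), (-158, 178), (-156, 178), (-154, 177), (-152, 177), (-150, 86), (-148, 50), (-146, 52), (-144, 46), (-142, 48)]
top0 [(-210, 161), (-206, 165), (-202, 162), (-198, 162), (-194, 164), (-190, 145), (-186, 130), (-182, 109), (-178, 144), (-174, 150), (-170, 70), (-166, 84), (-162, 145), (-158, 162), (-154, 159), (-150, 157), (-146, 89), (-142, 121)]
top1 [(-210, 182), (-206, 181), (-202, 1
[... 1199 characters left out ...]
], [127, 122, 5, 16, 29], [182, 125, 16, 14, 125], [294, 126, 11, 12, 29], [166, 129, 35, 34, 587], [46, 136, 6, 16, 28], [0, 142, 9, 21, 102], [264, 173, 36, 53, 121], [327, 179, 17, 10, 43], [276, 181, 26, 37, 95], [273, 184, 34, 51, 170], [318, 191, 16, 19, 230], [345, 203, 20, 16, 168], [187, 210, 17, 17, 188], [379, 216, 13, 11, 79], [315, 221, 12, 10, 68], [335, 222, 113, 154, 4834], [372, 237, 11, 8, 61], [326, 238, 17, 15, 183], [396, 247, 30, 45, 411], [360, 255, 16, 16, 195], [548, 255, 8, 17, 35], [137, 329, 5, 21, 38], [0, 359, 50, 41, 1332], [47, 366, 7, 10, 33], [610, 366, 7, 13, 27], [209, 379, 59, 21, 754], [118, 384, 27, 16, 205], [61, 387, 12, 8, 34], [197, 392, 14, 8, 74]]
```

Run:
```python
from h import *
for n,rois in(("scene",{"scraper":(262,172,42,52),"tin":(305,135,38,38),"spice":(394,160,30,45),"nutb":(350,140,32,46),"bowl":(140,160,95,75)}),("top",{"scraper":(293,176,20,66),"tin":(284,125,30,32),"nutb":(324,117,28,32),"spice":(366,127,26,30)})):
    a=cv2.imread(f"pics/{n}0.png",0);b3=read_camera(n)[:,:,::-1];b=cv2.cvtColor(b3,cv2.COLOR_BGR2GRAY)
    for k,(x,y,w,h) in rois.items():
        r=cv2.matchTemplate(b[y-12:y+h+12,x-12:x+w+12],a[y:y+h,x:x+w],cv2.TM_CCOEFF_NORMED);_,v,_,p=cv2.minMaxLoc(r);print(n,k,round(v,3),p[0]-12,p[1]-12)
    if n=="scene":
        hsv=cv2.cvtColor(b3,cv2.COLOR_BGR2HSV)[165:225,150:228];m=((hsv[...,1]>100)&(hsv[...,2]<170)).astype(np.uint8);k,l,st,ce=cv2.connectedComponentsWithStats(m);print("nut",[(t[:5].tolist()) for t in st[1:] if t[4]>15])
```

```text
scene scraper 0.958 1 0
scene tin 0.997 0 0
scene spice 0.997 0 0
scene nutb 0.995 0 0
scene bowl 0.521 0 0
nut [[5, 0, 22, 24, 105], [27, 0, 13, 7, 29], [41, 1, 11, 4, 17], [8, 8, 24, 52, 198], [16, 14, 8, 6, 17], [8, 24, 9, 9, 26], [3, 29, 6, 7, 17], [0, 33, 10, 11, 37], [39, 46, 14, 13, 115], [3, 50, 7, 10, 19]]
top scraper 0.962 0 0
top tin 0.999 0 0
top nutb 0.999 0 0
top spice 0.999 0 0
```

Scraper and jars match their original places, the nut is in the bowl and the drawer is home, so I'm handing in.

```bash
python3 -c "
from rig import *
print(close_job())"
```

```text
the job is handed in; nothing more can be done
None
```

I handed the job in at about 37 s, and no verdict came back. By my last camera checks the walnut is in the bowl, all six shell pieces fell into the drawer and it is pushed home, the scraper is back in its dock, and the tin and jars haven't moved.

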